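# Tare the brew scale and start its timer

## Robot

A 7-joint arm with a two-finger parallel gripper is mounted at the origin on a cart in front of the work surface, level with it; the furniture and walls round the work are solid. World frame = base frame: x ahead of the robot, y to its left, z up, the work surface at z = 0. Lengths are in mm, angles in rad, forces in N, time in s.
With the tool pointing down it reaches from about 400 to 875 mm from the base axis. Payload 4.4 kg.
Tool frame: the origin (TCP) lies midway between the tips of the shut fingers; the grasp point (between the pads) lies 19 mm behind it; z points along the fingers, y is the line along which they close (so a half turn about z gives the same grasp; the last joint's range is limited). The gripper opens to 85 mm and grips with 20 to 120 N. Pads are 22 mm wide; open, the fingers measure 114 mm over their backs; the gripper's body (76 mm by 85 mm) begins 54 mm behind the grasp point. The pads swing forward as they close: fully open they stand 13 mm farther back than shut.
Start: joints at [-1.349, 0.628, 0.038, 1.517, -0.027, 0.996, -0.02], TCP at [184.473, 623.288, 192.913] pointing down, gripper open.
Joint ranges: [-3.06, 3.06], [-0.37, 2.12], [-1.25, 1.32], [0.18, 2.47], [-1.1, 4.24], [0.23, 1.98], [-2.94, 2.94]. Speed limits (rad/s): [2.57, 2.57, 3.14, 3.14, 3.14, 3.14, 3.14].

## Interface

Orientations are given as [roll, pitch, yaw] about the fixed x, y, z axes, in that order (R = Rz(yaw) Ry(pitch) Rx(roll)).
In Python, from cell import read_state, get_image, finish_job gives the robot as it stands.
- The arm moves only by the tool send_rows, never from a script. Its argument "series" is a list of rows, each an object of numbers: "ax", "ay", "az": the turn, a rotation vector about the tool's x, y, z in rad; "dx", "dy", "dz": the shift along the tool's x, y, z in cm; "hand": the closure, from 0 (fully open) to 1 (shut). In form: [{"ax": .., "ay": .., "az": .., "dx": .., "dy": .., "dz": .., "hand": ..}, ...]. A call has 1 to 10 rows; each row is the pose to reach, as a shift and turn from the pose commanded when the call began, along the tool's axes at that moment; what a row does not reach only later rows make up. A row lasts 1/10 s, in which the tool goes at most 50 mm and 8.59 degrees, less where a joint would pass 70% of its speed; a pose out of reach is approached as far as the arm can. A call with a gripper value outside its range is refused whole. The fingers move at their own pace and stop on an object; the grip force is fixed at half the most. Time passes only in rows, so rows that repeat a pose let the fingers close. It gives the time, the measured TCP pose, the force, the opening and the grip force at its end, in the units of the state.
- read_state(): the state, without advancing time (a new reading comes with each control period).
- get_image(name): name is "side" or "top" or "wrist"; returns a dict with "pixels" (384x512x3 uint8, red, green, blue), "mtx" (3x3 intrinsics, pixels), "R" (3x3) and "t" (3): a world point X has camera coordinates R X + t. Camera axes: x right, y down, z forward; pixel columns grow to the right and rows downward; lengths in mm; the calibration is good to about 2 mm. A picture is of the moment at which its call begins. There is no depth.
- finish_job(): hands the job in; it is judged then, once.
The state is a dict: "clock": time; "qpos": joint angles; "qd": joint speeds; "tau": joint torques, N m; "eef_pos": TCP position; "tool_rot": TCP orientation; "force": force on the tool from outside, world axes, zero at the start; "torque": the same for the moment, N m; "width": finger opening in mm; "gripper_force": force on a finger pad.
Only numpy, scipy, OpenCV 4.12 (cv2) and the standard library are available. Lean on these libraries where they do the work, as an engineer would, in place of code of your own. Each camera call takes 0.05 s, during which the arm holds its last target. There are 200 camera calls.

## Task

The mug with the drip bag is standing on the brew scale, ready for pouring: zero the scale with a light fingertip press on the tare key (the oblong key in the middle of the row), right down, and let it come back up; then start the stopwatch in the same way with the timer key (the round key at the right-hand end, seen from the keys' side), and draw the hand away. Do not press the power key at the left-hand end, do not touch the weighing plate, and leave the mug and the things around the scale where they are.

Things in the scene. Friction and masses are not known exactly. Their poses are not given: they have to be found in the camera images.
- scale: White kitchen scale, immovable, 230 mm deep (its x), 170 mm wide (its y). Origin: centre of the underside, on the worktop; x points from the key strip to the back, y to the left seen from the keys' side, z up. The front 78 mm is the key strip, its top 19 mm above the worktop: three grey keys in a row at x = -92 mm, behind them a flush display at x = -58 mm. A kettle, 180 mm high, stands fixed to its left.
- plate: Steel weighing plate of the scale, 146 x 164 x 5 mm, origin at the centre of its underside, 40 mm behind the scale's origin, turned as the scale; its top is 27 mm above the worktop. Not to be touched.
- tare_top (a point): Centre of the top of the tare key: oblong, 38 mm along the scale's y and 18 mm along its x, in the middle of the row. All keys stand 6 mm proud of the strip (top 25 mm above the worktop), 52 mm apart between centres. The point moves with the key; axes as the scale's.
- timer_top (a point): Centre of the top of the timer key: round, 22 mm across, 52 mm to the right of the tare key (scale's -y), same height. Moves with the key.
- power_top (a point): Centre of the top of the power key: round, 19 mm across, 52 mm to the left of the tare key (scale's +y). Not to be pressed.
- tare_key (a joint): How far the tare key is pressed, m: 0 up, 0.004 fully down against its stop. A spring brings it back up; starting it takes 0.8 N, fully down 3 N.
- timer_key (a joint): How far the timer key is pressed, m: 0 up, 0.004 fully down; spring as for the tare key.
- power_key (a joint): How far the power key is pressed, m: 0 up, 0.004 fully down; spring as for the tare key. To stay up.
- mug: Loose steel mug with a paper drip bag hung in it, on the weighing plate: 84 mm across, 120 mm high with the bag. Its handle reaches 86 mm from the mug's axis, to the right-hand side, never over the keys. Origin: underside, 22 mm from the mug's axis towards the handle; y points from handle to mug, z up.
- coffee_jar: Loose glass coffee jar with a grey lid, 80 mm across, 113 mm high, to the right of the scale; origin at the centre of its underside. Bystander.
- teaspoon: Loose steel teaspoon, 130 mm long, lying flat to the right in front of the scale; origin at the centre of its underside. Bystander.
- sachet: Loose sealed coffee sachet, 90 x 70 x 8 mm, lying flat at the right; origin at the centre of its underside. Bystander.

How it is judged (in metres and radians):
On the way, in this order (a step that is already met when the one before it is completed fails the run):
1. the tare key is pressed down with the fingers, the timer key up (value of joint tare_key above 0.0028 m and value of joint timer_key below 0.001 m and contact force between the fingers and tare_key above 0.5 N), for 0.05 s.
2. the tare key has come back up, the timer key still up (value of joint tare_key below 0.0008 m and value of joint timer_key below 0.001 m), for 0.05 s.
3. the timer key is pressed down with the fingers, the tare key up (value of joint timer_key above 0.0028 m and value of joint tare_key below 0.001 m and contact force between the fingers and timer_key above 0.5 N), for 0.05 s.
At the end, for the whole second after the job is handed in: All three keys are up again (within 0.8 mm), the mug stands upright and still on the weighing plate within 8 mm of where it stood, and coffee jar, teaspoon and sachet are within 20 mm of where they were (value of joint each of tare_key, timer_key, power_key below 0.0008 m and distance of mug from where it was at the start of the episode below 0.008 m and angle between mug's own z axis and vertical below 0.1 rad and linear speed of mug below 0.02 m/s and distance of each of coffee_jar, teaspoon, sachet from where it was at the start of the episode below 0.02 m); the robot touches nothing.
It fails at once if the power key is pressed by 1.5 mm or more, or the tare and timer keys are pressed together (value of joint power_key above 0.0015 m or value of joint each of tare_key, timer_key above 0.0015 m).
It fails at once if the arm touches the weighing plate (over 1 N) (contact force between the arm and plate above 1 N).
It fails at once if a key is pressed harder than 30 N (contact force between the arm and tare_key above 30 N or contact force between the arm and timer_key above 30 N).
It fails at once if the mug is shifted, lifted or tipped (over 8 mm) (distance of mug from where it was at the start of the episode above 0.008 m or angle between mug's own z axis and vertical above 0.15 rad).
It fails at once if a bystander is moved by more than 20 mm (distance of any of coffee_jar, teaspoon, sachet from where it was at the start of the episode above 0.02 m).
It also fails if it takes over 38 s, if anything falls off the work surface, if the arm or the gripper's body presses on something with over 40 N, if the wrist force passes 120 N, or if a joint passes its speed limit or range.

## Working session

There is one attempt and no reset: what is moved stays moved. The work goes in short steps, Python scripts to look and compute and a tool call to move; the robot and the scene stay as the last step left them, time stands still between calls to the robot, and variables do not carry over. Pictures are saved under pics/ and viewed, at most 10 in all, crops included, and the job is handed in when it is done.

Besides the shell and the picture viewer there is one more tool, called after "Call:" as name(argument=value, ...) on one line, values as JSON. send_rows: Moves the arm, as the interface text tells. Its arguments: {"type":"object","properties":{"series":{"type":"array","items":{"type":"object","properties":{"ax":{"type":"number"},"ay":{"type":"number"},"az":{"type":"number"},"dx":{"type":"number"},"dy":{"type":"number"},"dz":{"type":"number"},"hand":{"type":"number"}}}}},"required":["series"]}

```bash
mkdir -p pics
python3 - <<'E'
from cell import *
import cv2,pickle
s=read_state();print(s)
d={}
for n in("top","side"):
    g=get_image(n);d[n]=g;cv2.imwrite(f"pics/{n}0.png",cv2.resize(g["pixels"][:,:,::-1],(800,600),interpolation=cv2.INTER_CUBIC))
    print(n,g["mtx"],g["R"],g["t"])
pickle.dump(d,open("d.pkl","wb"))
E
```

```text
{'clock': 0.0, 'qpos': array([-1.34882312,  0.62935414,  0.03843312,  1.51837366, -0.02700545,
        0.99629547, -0.02001786]), 'qd': array([-2.65304441e-04,  1.66478611e-03,  6.50772454e-04,  2.41571596e-03,
        7.73092979e-04,  1.20680667e-03, -9.87527369e-05]), 'tau': array([ 1.04304838e-04, -5.63384521e+01,  1.22582238e+00, -1.93446565e+01,
        1.08703226e-02,  1.01466884e-02,  7.50780345e-06]), 'eef_pos': array([184.24881154, 622.60765349, 191.98199377]), 'tool_rot': array([-3.13967980e+00,  1.60894126e-05,  2.85380565e+00]), 'force': array([-0.52904831,  0.70331837,  0.13032439]), 'torque': array([ 0.04185886,  0.06201469, -0.02012567]), 'gripper_force': 0.0, 'width': 85.27304610571981}
top [[356.62783706   0.         259.25562125]
 [  0.         356.62783706 191.40217506]
 [  0.           0.           1.        ]] [[ 0.02842089 -0.99954462 -0.01013883]
 [-0.9919585  -0.02695084 -0.12366079]
 [ 0.12333123  0.01357184 -0.99227275]] [106.12132364 491.84815223 950.54009184]
side [[359.72007592   0.         260.40539389]
 [  0.         359.72007592 188.03992408]
 [  0.           0.           1.        ]] [[ 0.95749452 -0.28795736 -0.0168764 ]
 [-0.14094347 -0.41600356 -0.89837407]
 [ 0.25167278  0.86256686 -0.43890684]] [-430.65453943  159.56116853  741.16588386]
```

View pics/top0.png

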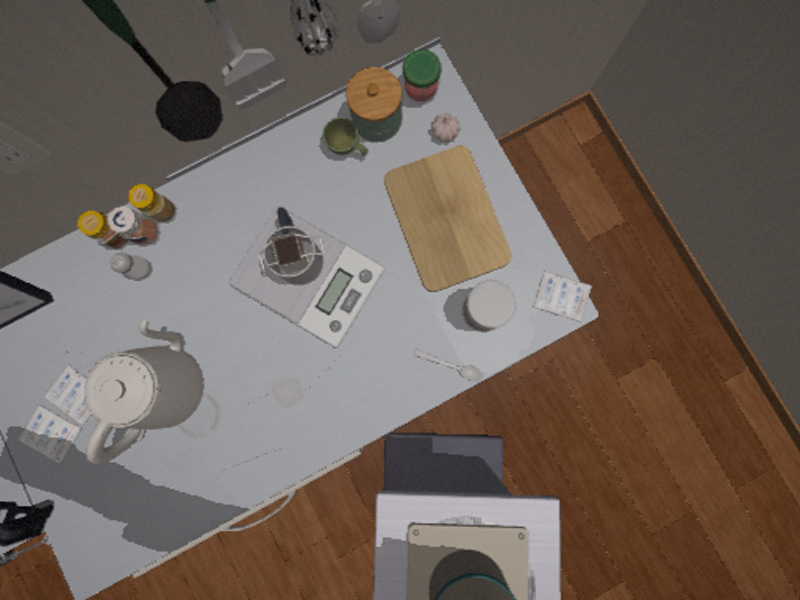

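View pics/side0.png

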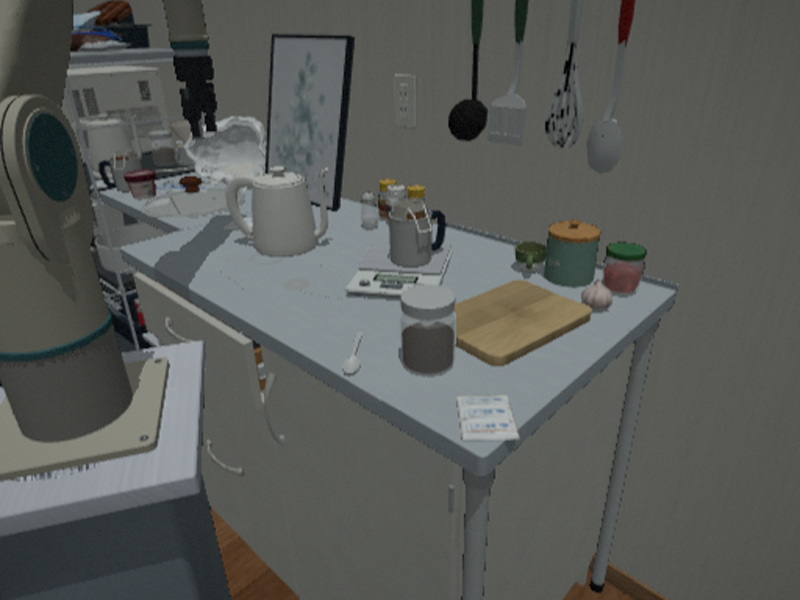

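The top view shows the scale with power at about (335,326), tare at (352,300) and timer at (365,276) in the 800x600 picture. The mug is behind the keys, with its handle pointing up in the image. The side view shows the keys near (365–410,285), with the jar in front at right. I'll enlarge both crops.

Run:
```python
import pickle,cv2,numpy as np
d=pickle.load(open("d.pkl","rb"))
a=d["top"]["pixels"][155:230,180:255];b=d["side"]["pixels"][160:200,215:290]
f=lambda x:cv2.resize(x[:,:,::-1],None,fx=8,fy=8,interpolation=cv2.INTER_CUBIC)
cv2.imwrite("pics/c1.png",f(a));cv2.imwrite("pics/c2.png",f(b))
```

```text
(no output)
```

View pics/c1.png

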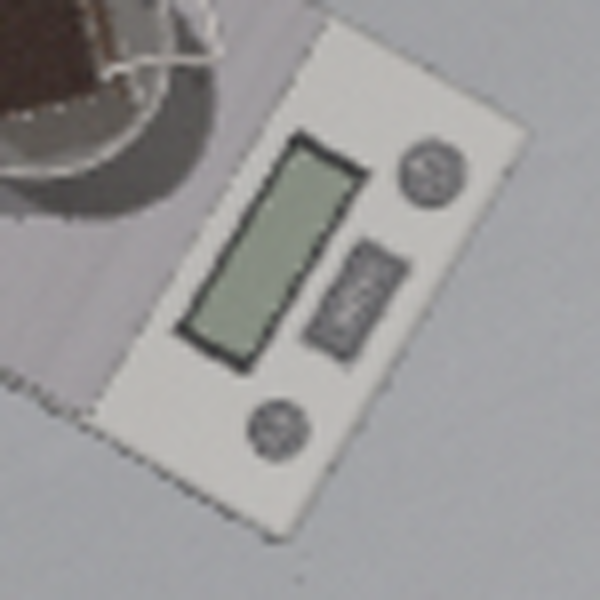

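View pics/c2.png

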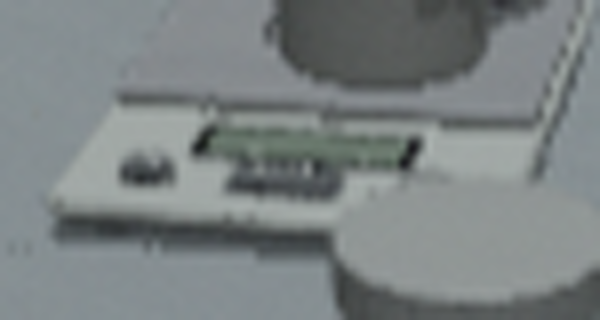

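Crop 1 shows timer (432,174), tare (357,302) and power (278,430). Crop 2 shows power (147,168) and tare (285,178), with the timer hidden behind the jar lid.

```bash
cat > h.py <<'E'
import numpy as np,cv2
from scipy.spatial.transform import Rotation as Ro
def plane(g,p,z):
    r=g["R"].T@np.linalg.inv(g["mtx"])@np.array([*p,1.]);c=-g["R"].T@g["t"]
    return c+r*(z-c[2])/r[2]
def tri(g,p,h,q):
    P=lambda g:g["mtx"]@np.c_[g["R"],g["t"]]
    X=cv2.triangulatePoints(P(g),P(h),np.array(p,float),np.array(q,float));return(X[:3]/X[3]).ravel()
def togo(s,X,yaw):
    R=Ro.from_euler("xyz",s["tool_rot"]);T=Ro.from_euler("xyz",[np.pi,0,yaw])
    return (R.inv().apply(X-s["eef_pos"])/10).round(2),(R.inv()*T).as_rotvec().round(3)
E
python3 - <<'E'
import pickle
from h import *
from cell import read_state
d=pickle.load(open("d.pkl","rb"));t,s=d["top"],d["side"]
f=lambda x,y,ox,oy:(x/8-.5+ox,y/8-.5+oy)
c={"timer":f(432,174,180,155),"tare":f(357,302,180,155),"power":f(278,430,180,155)}
W={k:plane(t,v,25) for k,v in c.items()}
print(W)
for k,q in(("power",(147,168)),("tare",(285,178))): print(k,tri(t,c[k],s,f(*q,215,160)))
v=W["power"]-W["timer"];print(np.linalg.norm(v));yaw=np.arctan2(v[1],v[0]);print(yaw)
st=read_state()
for a in(yaw+np.pi/2,yaw-np.pi/2):
    print(a,togo(st,W["tare"]+[0,0,75],a),togo(st,W["tare"]+[0,0,0],a))
E
```

```text
{'timer': array([530.04379401, 192.78635432,  25.        ]), 'tare': array([484.45141116, 217.10309409,  25.        ]), 'power': array([439.30398538, 242.54193384,  25.        ])}
power [439.38987779 243.18449516  20.64971484]
tare [484.70673211 217.58268066  21.11592973]
103.48589548570304
2.6400306302426215
4.2108269570375185 (array([-40.29, -30.35,   9.26]), array([-1.000e-03, -1.000e-03, -1.357e+00])) (array([-40.29, -30.34,  16.76]), array([-1.000e-03, -1.000e-03, -1.357e+00]))
1.069234303447725 (array([-40.29, -30.35,   9.26]), array([-1.000e-03,  2.000e-03,  1.785e+00])) (array([-40.29, -30.34,  16.76]), array([-1.000e-03,  2.000e-03,  1.785e+00]))
```

Call:
send_rows(series=[{"dz":-5,"hand":1},{"dz":-10,"hand":1},{"dz":-15,"hand":1},{"dz":-15,"hand":1},{"dx":-40.3,"dy":-30.35,"dz":-15,"az":-1.357,"hand":1},{"dx":-40.3,"dy":-30.35,"dz":-15,"az":-1.357,"hand":1},{"dx":-40.3,"dy":-30.35,"dz":-15,"az":-1.357,"hand":1},{"dx":-40.3,"dy":-30.35,"dz":-15,"az":-1.357,"hand":1},{"dx":-40.3,"dy":-30.35,"dz":-15,"az":-1.357,"hand":1},{"dx":-40.3,"dy":-30.35,"dz":-15,"az":-1.357,"hand":1}])

```text
invalid input at $.series[0]: expected keys ax, ay, az, dx, dy, dz, hand
```

```bash
cat > g.py <<'E'
from h import *
from cell import read_state
import sys
s=read_state();print(s["clock"],s["eef_pos"].round(1),s["tool_rot"].round(3),s["force"].round(2),s["width"],s["qd"].round(2))
K={"tare":[484.6,217.3,0],"timer":[530.1,192.8,0]}
print(togo(s,np.array(K[sys.argv[1]])+[0,0,float(sys.argv[2])],4.211))
E
python3 g.py tare 120
```

```text
0.1 [184.3 622.7 192.1] [-3.14   0.     2.854] [-0.45 -0.38 -0.54] 85.30815094976018 [ 0. -0. -0. -0. -0. -0.  0.]
(array([-40.3 , -30.33,   7.26]), array([-1.000e-03, -1.000e-03, -1.357e+00]))
```

Call:
send_rows(series=[{"ax":0,"ay":0,"az":0,"dx":0,"dy":0,"dz":-5,"hand":1},{"ax":0,"ay":0,"az":0,"dx":0,"dy":0,"dz":-10,"hand":1},{"ax":0,"ay":0,"az":0,"dx":0,"dy":0,"dz":-15,"hand":1},{"ax":0,"ay":0,"az":0,"dx":0,"dy":0,"dz":-15,"hand":1},{"ax":0,"ay":0,"az":-1.357,"dx":-40.3,"dy":-30.3,"dz":-15,"hand":1},{"ax":0,"ay":0,"az":-1.357,"dx":-40.3,"dy":-30.3,"dz":-15,"hand":1},{"ax":0,"ay":0,"az":-1.357,"dx":-40.3,"dy":-30.3,"dz":-15,"hand":1},{"ax":0,"ay":0,"az":-1.357,"dx":-40.3,"dy":-30.3,"dz":-15,"hand":1},{"ax":0,"ay":0,"az":-1.357,"dx":-40.3,"dy":-30.3,"dz":-15,"hand":1},{"ax":0,"ay":0,"az":-1.357,"dx":-40.3,"dy":-30.3,"dz":-15,"hand":1}])

```text
clock: 1.1
eef_pos: [360.3, 385.5, 342.2]
tool_rot: [-3.141, -0.001, -2.543]
force: [0.9, -0.3, 0.9]
width: -0.0
gripper_force: 0.0
```

```bash
python3 g.py tare 342
```

```text
1.1 [360.3 385.5 342.2] [-3.141e+00 -1.000e-03 -2.543e+00] [ 0.86 -0.31  0.91] -0.0005846636727786975 [ 0.94 -0.16 -0.11  0.24  0.03 -0.09  2.18]
(array([ -0.8 , -20.89,   0.03]), array([-0.   , -0.001, -0.471]))
```

Call:
send_rows(series=[{"ax":0,"ay":0,"az":-0.45,"dx":-0.8,"dy":-19,"dz":0,"hand":1},{"ax":0,"ay":0,"az":-0.45,"dx":-0.8,"dy":-19,"dz":0,"hand":1},{"ax":0,"ay":0,"az":-0.45,"dx":-0.8,"dy":-19,"dz":0,"hand":1},{"ax":0,"ay":0,"az":-0.45,"dx":-0.8,"dy":-19,"dz":0,"hand":1},{"ax":0,"ay":0,"az":-0.45,"dx":-0.8,"dy":-19,"dz":5,"hand":1},{"ax":0,"ay":0,"az":-0.45,"dx":-0.8,"dy":-19,"dz":10,"hand":1},{"ax":0,"ay":0,"az":-0.45,"dx":-0.8,"dy":-19,"dz":15,"hand":1},{"ax":0,"ay":0,"az":-0.45,"dx":-0.8,"dy":-19,"dz":20,"hand":1},{"ax":0,"ay":0,"az":-0.45,"dx":-0.8,"dy":-19,"dz":20,"hand":1},{"ax":0,"ay":0,"az":-0.45,"dx":-0.8,"dy":-19,"dz":20,"hand":1}])

```text
clock: 2.1
eef_pos: [472.0, 234.5, 142.9]
tool_rot: [3.141, -0.001, -2.099]
force: [-0.0, 0.8, 0.8]
width: -0.2
gripper_force: 0.0
```

```bash
python3 g.py tare 45
python3 - <<'E'
from cell import *
import cv2,pickle
g=get_image("wrist");pickle.dump(g,open("w.pkl","wb"));cv2.imwrite("pics/w1.png",cv2.resize(g["pixels"][:,:,::-1],(800,600)))
E
```

```text
2.1 [472.  234.5 142.9] [ 3.141e+00 -1.000e-03 -2.099e+00] [-0.03  0.79  0.79] -0.2036042246685572 [ 0.   -0.05 -0.   -0.05  0.   -0.    0.  ]
(array([ 0.84, -1.96,  9.79]), array([ 0.001, -0.001, -0.027]))
```

View pics/w1.png

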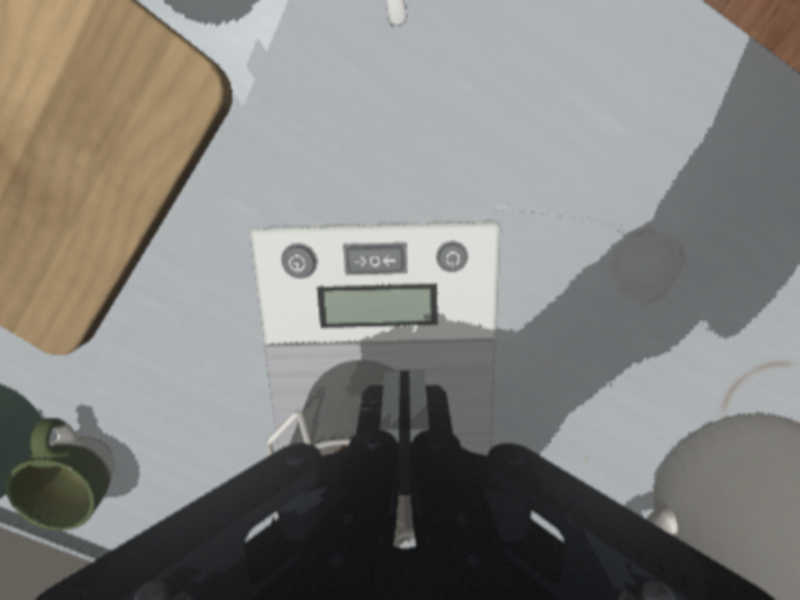

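The wrist view shows timer at (298,261), tare at (375,259) and power at (452,257), with the fingers shut. I'll check these positions against the top view.

Run:
```python
import pickle
from h import *
g=pickle.load(open("w.pkl","rb"));d=pickle.load(open("d.pkl","rb"));t=d["top"]
T={"timer":(432,174),"tare":(357,302),"power":(278,430)}
for k,p in(("timer",(298,261)),("tare",(375,259)),("power",(452,257))):
    q=(p[0]*.64-.18,p[1]*.64-.18)
    print(k,plane(g,q,25),tri(g,q,t,(T[k][0]/8+179.5,T[k][1]/8+154.5)))
```

```text
timer [527.96808599 190.89044671  25.        ] [532.21213776 193.18361917  12.11256373]
tare [482.7989347  215.55439337  25.        ] [487.44128783 220.04852702  -0.603685  ]
power [437.74378366 240.15609188  25.        ] [439.34424338 243.94246269  12.47050452]
```

Call:
send_rows(series=[{"ax":0,"ay":0,"az":-0.027,"dx":0.97,"dy":-1.93,"dz":0,"hand":1},{"ax":0,"ay":0,"az":-0.027,"dx":0.97,"dy":-1.93,"dz":4,"hand":1},{"ax":0,"ay":0,"az":-0.027,"dx":0.97,"dy":-1.93,"dz":7,"hand":1},{"ax":0,"ay":0,"az":-0.027,"dx":0.97,"dy":-1.93,"dz":9,"hand":1},{"ax":0,"ay":0,"az":-0.027,"dx":0.97,"dy":-1.93,"dz":10,"hand":1},{"ax":0,"ay":0,"az":-0.027,"dx":0.97,"dy":-1.93,"dz":10.3,"hand":1},{"ax":0,"ay":0,"az":-0.027,"dx":0.97,"dy":-1.93,"dz":10.3,"hand":1},{"ax":0,"ay":0,"az":-0.027,"dx":0.97,"dy":-1.93,"dz":10.3,"hand":1}])

```text
clock: 2.95
eef_pos: [485.3, 217.1, 41.4]
tool_rot: [-3.14, 0.002, -2.072]
force: [0.3, -0.1, 0.3]
width: -0.2
gripper_force: 0.0
```

```bash
sed -i 's/^K=.*/K={"tare":[483.8,216.4,0],"timer":[529.2,192,0]}/' g.py; python3 g.py tare 25
python3 - <<'E'
from cell import *
import cv2
g=get_image("side");cv2.imwrite("pics/s2.png",cv2.resize(g["pixels"][130:205,205:305,::-1],None,fx=8,fy=8,interpolation=cv2.INTER_CUBIC))
E
```

```text
2.95 [485.3 217.1  41.4] [-3.140e+00  2.000e-03 -2.072e+00] [ 0.26 -0.1   0.28] -0.21026803141286757 [-0.    0.    0.    0.01 -0.   -0.    0.  ]
(array([0.14, 0.1 , 1.64]), array([-0.002,  0.002,  0.   ]))
```

View pics/s2.png

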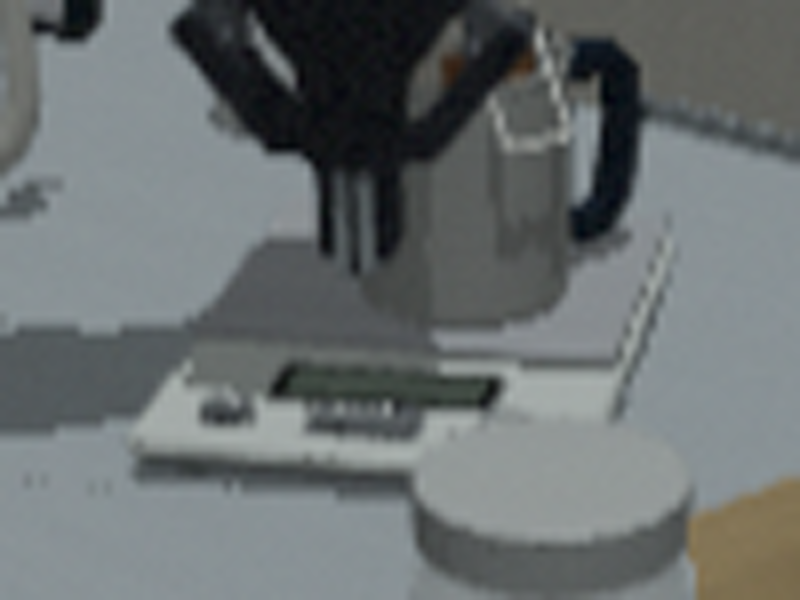

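The fingertips (355,265) look higher above the tare key (365,415) than the 16 mm the state gives. I'll check this by projecting.

Run:
```python
import pickle
from h import *
from cell import *
s=read_state();g=get_image("side");print(s["clock"],s["eef_pos"],s["qpos"])
for X in(s["eef_pos"],[483.8,216.4,25],s["eef_pos"]+[0,0,20],s["eef_pos"]+[0,0,40]):
    c=g["R"]@np.array(X)+g["t"];u=g["mtx"]@c/c[2];print(X,c[2],u[:2],((u[:2]+.5-[205,130])*8))
cv2.imwrite("pics/s3.png",cv2.resize(g["pixels"][130:205,205:305,::-1],None,fx=8,fy=8,interpolation=cv2.INTER_CUBIC))
w=get_image("wrist");cv2.imwrite("pics/w2.png",cv2.resize(w["pixels"][:,:,::-1],(800,600)))
```

```text
3.0 [485.17334024 217.03781498  41.28664013] [-0.42532294  0.68586503 -0.07259944  1.97675017  0.09977333  0.47962805
  2.07031253]
[485.17334024 217.03781498  41.28664013] 1032.3594472339023 [250.19661781 175.42616009] [365.57294245 367.40928075]
[483.8, 216.4, 25] 1038.611974564846 [249.96144925 180.72860696] [363.69159397 409.82885569]
[485.17334024 217.03781498  61.28664013] 1023.5813104286278 [249.99044991 169.00362281] [363.92359925 316.02898246]
[485.17334024 217.03781498  81.28664013] 1014.8031736233534 [249.78071526 162.4699745 ] [362.24572211 263.75979596]
```

View pics/w2.png

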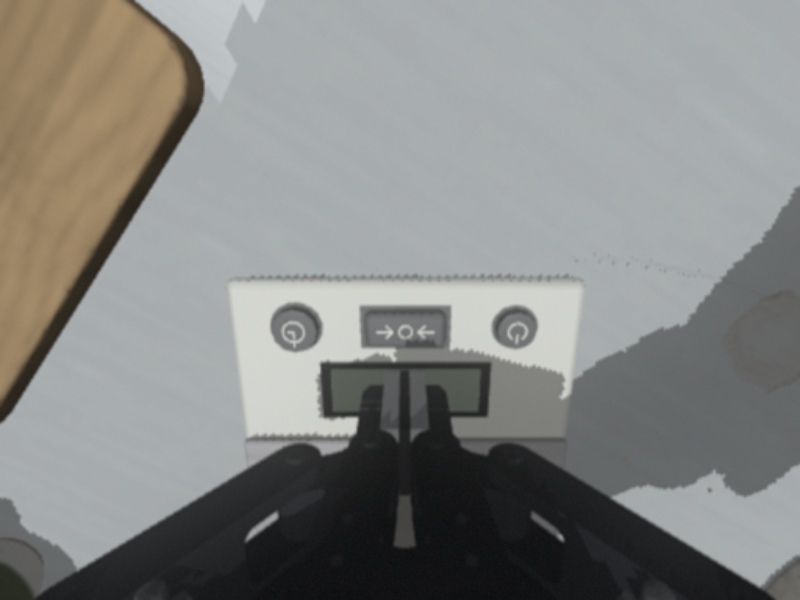

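The wrist view shows timer (295,328), tare (405,329) and power (516,328), with the tip at (404,370). Next I'll triangulate the tip and compare it with the TCP.

Run:
```python
import pickle
from h import *
from cell import *
s=read_state();g=get_image("side");w=get_image("wrist");print(s["eef_pos"],s["width"])
def pr(g,X):
    c=g["R"]@np.array(X)+g["t"];return (g["mtx"]@c/c[2])[:2]
q=(404*.64-.18,370*.64-.18)
for dz in(0,20,40):print(dz,pr(w,s["eef_pos"]+[0,0,dz])/.64)
print("tip",tri(w,q,g,(355/8+204.5,272/8+129.5)))
d=pickle.load(open("d.pkl","rb"));
for dz in(0,20,40):print(pr(d["side"],np.array([184.2,622.6,192+dz]))/.64)
for k,p in(("timer",(295,328)),("tare",(405,329)),("power",(516,328))):print(k,plane(w,(p[0]*.64-.18,p[1]*.64-.18),25))
i=cv2.imread("pics/s3.png");a=cv2.imread("pics/s2.png");print(np.abs(i.astype(int)-a).mean())
```

```text
[484.7305143  216.80547134  40.84725582] 0.1866355971064556
0 [402.46955508 348.98831297]
20 [402.28860944 370.84499995]
40 [402.06491156 397.86579107]
tip [479.21274138 206.4280703   82.92196265]
[208.93533968 158.81623553]
[207.3703281  149.65360972]
[205.78284571 140.35942475]
timer [526.83905318 190.02919526  25.        ]
tare [482.49479996 214.76464738  25.        ]
power [437.28451649 238.83604734  25.        ]
1.1295458333333332
```

Both views put the drawn tips about 40 mm above the reported TCP, so I'll feel my way down by force.

Call:
send_rows(series=[{"ax":0,"ay":0,"az":0,"dx":0.2,"dy":0.1,"dz":0.5,"hand":1},{"ax":0,"ay":0,"az":0,"dx":0.2,"dy":0.1,"dz":1.0,"hand":1},{"ax":0,"ay":0,"az":0,"dx":0.2,"dy":0.1,"dz":1.2,"hand":1},{"ax":0,"ay":0,"az":0,"dx":0.2,"dy":0.1,"dz":1.2,"hand":1},{"ax":0,"ay":0,"az":0,"dx":0.2,"dy":0.1,"dz":1.2,"hand":1}])

```text
clock: 3.7
eef_pos: [482.2, 215.2, 27.7]
tool_rot: [3.141, -0.0, -2.072]
force: [0.1, 0.5, -0.7]
width: -0.1
gripper_force: 0.0
```

Call:
send_rows(series=[{"ax":0,"ay":0,"az":0,"dx":0,"dy":0,"dz":0.2,"hand":1},{"ax":0,"ay":0,"az":0,"dx":0,"dy":0,"dz":0.4,"hand":1},{"ax":0,"ay":0,"az":0,"dx":0,"dy":0,"dz":0.4,"hand":1}])

```text
clock: 4.0
eef_pos: [482.1, 215.1, 23.7]
tool_rot: [3.141, -0.0, -2.072]
force: [-1.0, 0.1, -0.2]
width: 0.0
gripper_force: 0.0
```

Call:
send_rows(series=[{"ax":0,"ay":0,"az":0,"dx":0,"dy":0,"dz":0.1,"hand":1},{"ax":0,"ay":0,"az":0,"dx":0,"dy":0,"dz":0.2,"hand":1},{"ax":0,"ay":0,"az":0,"dx":0,"dy":0,"dz":0.2,"hand":1}])

```text
clock: 4.3
eef_pos: [482.2, 215.2, 21.8]
tool_rot: [3.141, -0.0, -2.072]
force: [-0.2, -0.2, -0.6]
width: -0.1
gripper_force: 0.0
```

There's no contact at 21.8. I'll look again from the side.

Run:
```python
from cell import *
import cv2
from h import *
s=read_state();g=get_image("side");print(s["clock"],s["eef_pos"],s["force"])
cv2.imwrite("pics/s4.png",cv2.resize(g["pixels"][150:200,215:280,::-1],None,fx=12,fy=12,interpolation=cv2.INTER_CUBIC))
for dz in(0,20,40):
    c=g["R"]@(s["eef_pos"]+[0,0,dz])+g["t"];u=(g["mtx"]@c/c[2])[:2];print(dz,(u+.5-[215,150])*12)
```

```text
4.3 [482.20172947 215.18288998  21.81473012] [-0.21867221 -0.15689038 -0.57637123]
0 [420.85035538 389.67322049]
20 [418.32722288 313.73633989]
40 [415.76070475 236.49371346]
```

View pics/s4.png

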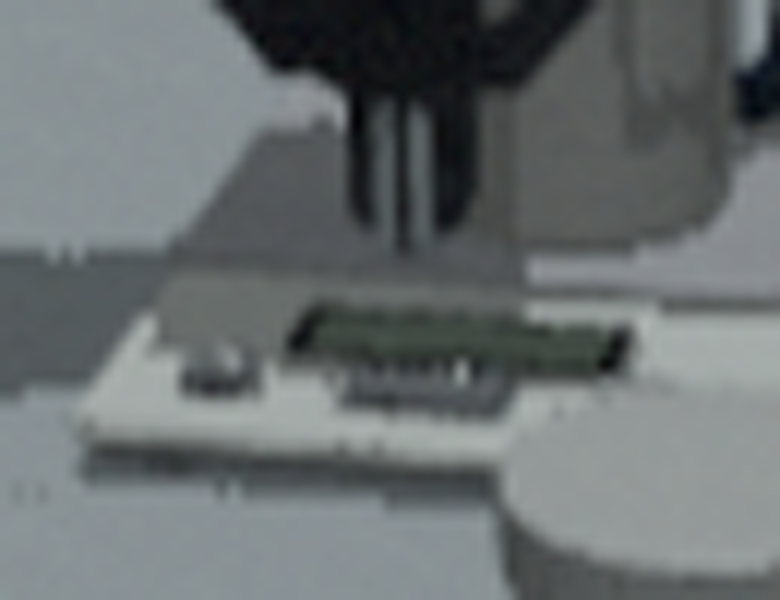

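The side view shows the tips at (403,250), still about 33 mm above the tare key (425,380). The real tip is about 37 mm behind the reported TCP, and both views agree on that. I'll keep going down, with a force check at each stage.

Call:
send_rows(series=[{"ax":0,"ay":0,"az":0,"dx":0,"dy":0,"dz":0.5,"hand":1},{"ax":0,"ay":0,"az":0,"dx":0,"dy":0,"dz":1.0,"hand":1},{"ax":0,"ay":0,"az":0,"dx":0,"dy":0,"dz":1.5,"hand":1},{"ax":0,"ay":0,"az":0,"dx":0,"dy":0,"dz":1.7,"hand":1},{"ax":0,"ay":0,"az":0,"dx":0,"dy":0,"dz":1.7,"hand":1}])

```text
clock: 4.85
eef_pos: [481.9, 215.1, 4.4]
tool_rot: [3.141, -0.001, -2.072]
force: [-0.3, 0.5, -1.5]
width: -0.2
gripper_force: 0.0
```

Call:
send_rows(series=[{"ax":0,"ay":0,"az":0,"dx":0,"dy":0,"dz":0.25,"hand":1},{"ax":0,"ay":0,"az":0,"dx":0,"dy":0,"dz":0.5,"hand":1},{"ax":0,"ay":0,"az":0,"dx":0,"dy":0,"dz":0.5,"hand":1}])

```text
clock: 5.15
eef_pos: [482.1, 215.1, -0.3]
tool_rot: [3.141, -0.0, -2.072]
force: [-0.1, -0.3, 0.6]
width: -0.0
gripper_force: 0.0
```

```bash
python3 g.py tare 0
```

```text
5.15 [ 4.821e+02  2.151e+02 -3.000e-01] [ 3.141 -0.    -2.072] [-0.15 -0.29  0.56] -0.04441577003448667 [ 0.   -0.   -0.   -0.   -0.    0.01  0.  ]
(array([-0.2 , -0.09, -0.03]), array([ 0., -0.,  0.]))
```

Call:
send_rows(series=[{"ax":0,"ay":0,"az":0,"dx":0,"dy":0,"dz":0.25,"hand":1},{"ax":0,"ay":0,"az":0,"dx":0,"dy":0,"dz":0.5,"hand":1},{"ax":0,"ay":0,"az":0,"dx":0,"dy":0,"dz":0.5,"hand":1}])

```text
clock: 5.45
eef_pos: [482.0, 215.1, -5.4]
tool_rot: [3.141, -0.001, -2.072]
force: [0.5, -0.0, -0.1]
width: -0.4
gripper_force: 0.0
```

Call:
send_rows(series=[{"ax":0,"ay":0,"az":0,"dx":0,"dy":0,"dz":0.2,"hand":1},{"ax":0,"ay":0,"az":0,"dx":0,"dy":0,"dz":0.2,"hand":1},{"ax":0,"ay":0,"az":0,"dx":0,"dy":0,"dz":0.2,"hand":1}])

```text
clock: 5.75
eef_pos: [482.2, 215.2, -7.1]
tool_rot: [3.141, -0.0, -2.072]
force: [0.1, -0.4, -1.1]
width: 0.2
gripper_force: 0.0
```

Run:
```python
from cell import *
import cv2
from h import *
s=read_state();g=get_image("wrist");print(s["clock"],s["eef_pos"],s["force"])
a=g["pixels"][:,:,::-1];g2=get_image("side")
b=cv2.resize(g2["pixels"][150:200,215:280,::-1],(400,308),interpolation=cv2.INTER_CUBIC)
a=cv2.resize(a[150:304,156:356],(400,308),interpolation=cv2.INTER_CUBIC)
cv2.imwrite("pics/m5.png",np.hstack([a,b]))
```

```text
5.75 [482.21777731 215.17287384  -7.12923937] [ 0.13675043 -0.43830511 -1.13768592]
```

View pics/m5.png

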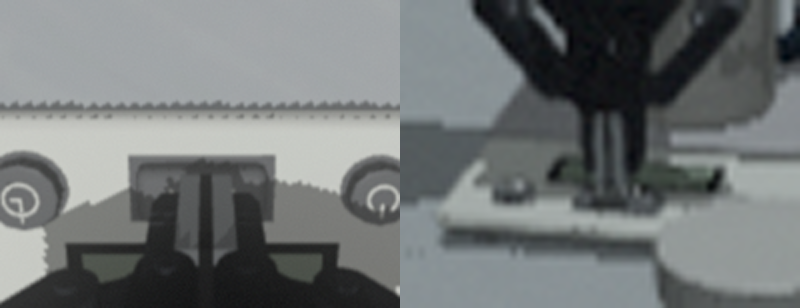

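Left half (wrist): the tips are over the tare key, centred sideways at about (205,165). Right half (side): the tips are just above the tare key at (615,195). I'll go down in small steps.

Call:
send_rows(series=[{"ax":0,"ay":0,"az":0,"dx":0,"dy":0,"dz":0.2,"hand":1},{"ax":0,"ay":0,"az":0,"dx":0,"dy":0,"dz":0.2,"hand":1}])

```text
clock: 6.05
eef_pos: [482.1, 215.1, -9.3]
tool_rot: [3.141, -0.0, -2.072]
force: [0.4, -0.6, 0.5]
width: 0.0
gripper_force: 0.0
```

Call:
send_rows(series=[{"ax":0,"ay":0,"az":0,"dx":0,"dy":0,"dz":0.2,"hand":1},{"ax":0,"ay":0,"az":0,"dx":0,"dy":0,"dz":0.2,"hand":1}])

```text
clock: 6.25
eef_pos: [482.1, 215.1, -11.3]
tool_rot: [3.141, -0.0, -2.072]
force: [-0.8, -1.0, 1.2]
width: -0.2
gripper_force: 0.0
```

Call:
send_rows(series=[{"ax":0,"ay":0,"az":0,"dx":0,"dy":0,"dz":0.15,"hand":1},{"ax":0,"ay":0,"az":0,"dx":0,"dy":0,"dz":0.15,"hand":1}])

```text
clock: 6.45
eef_pos: [482.1, 215.2, -12.8]
tool_rot: [3.141, -0.0, -2.072]
force: [0.1, 0.4, -0.3]
width: 0.0
gripper_force: 0.0
```

Call:
send_rows(series=[{"ax":0,"ay":0,"az":0,"dx":0,"dy":0,"dz":0.15,"hand":1},{"ax":0,"ay":0,"az":0,"dx":0,"dy":0,"dz":0.15,"hand":1}])

```text
clock: 6.65
eef_pos: [482.3, 215.2, -14.2]
tool_rot: [3.142, 0.0, -2.072]
force: [-0.2, -0.4, 0.6]
width: -0.1
gripper_force: 0.6
```

Call:
send_rows(series=[{"ax":0,"ay":0,"az":0,"dx":0,"dy":0,"dz":0.15,"hand":1},{"ax":0,"ay":0,"az":0,"dx":0,"dy":0,"dz":0.15,"hand":1}])

```text
clock: 6.85
eef_pos: [482.4, 215.3, -15.6]
tool_rot: [-3.142, 0.0, -2.072]
force: [0.2, -0.1, 2.2]
width: -0.0
gripper_force: 1.0
```

Call:
send_rows(series=[{"ax":0,"ay":0,"az":0,"dx":0,"dy":0,"dz":0.1,"hand":1},{"ax":0,"ay":0,"az":0,"dx":0,"dy":0,"dz":0.1,"hand":1}])

```text
clock: 7.05
eef_pos: [482.3, 215.2, -16.6]
tool_rot: [-3.142, 0.0, -2.072]
force: [-0.4, -0.1, 3.1]
width: 0.1
gripper_force: 1.3
```

Contact came at about -13.5 and the spring force is rising. I'll go down to the stop.

Call:
send_rows(series=[{"ax":0,"ay":0,"az":0,"dx":0,"dy":0,"dz":0.1,"hand":1},{"ax":0,"ay":0,"az":0,"dx":0,"dy":0,"dz":0.1,"hand":1}])

```text
clock: 7.25
eef_pos: [482.3, 215.2, -17.3]
tool_rot: [-3.141, 0.0, -2.072]
force: [-0.6, -0.9, 4.7]
width: -0.1
gripper_force: 2.4
```

Call:
send_rows(series=[{"ax":0,"ay":0,"az":0,"dx":0,"dy":0,"dz":0.08,"hand":1},{"ax":0,"ay":0,"az":0,"dx":0,"dy":0,"dz":0.08,"hand":1}])

```text
clock: 7.45
eef_pos: [482.3, 215.3, -17.5]
tool_rot: [-3.141, 0.0, -2.072]
force: [-1.6, -0.3, 11.6]
width: -0.3
gripper_force: 5.6
```

The tare key is on its stop at 11.6 N. I'll lift, move over to the timer key and go back down to just above it.

Call:
send_rows(series=[{"ax":0,"ay":0,"az":0,"dx":0,"dy":0,"dz":-1.0,"hand":1},{"ax":0,"ay":0,"az":0,"dx":0,"dy":0,"dz":-2.5,"hand":1},{"ax":0,"ay":0,"az":0,"dx":0,"dy":0,"dz":-2.5,"hand":1},{"ax":0,"ay":0,"az":0,"dx":0,"dy":-2.6,"dz":-2.5,"hand":1},{"ax":0,"ay":0,"az":0,"dx":0,"dy":-5.2,"dz":-2.5,"hand":1},{"ax":0,"ay":0,"az":0,"dx":0,"dy":-5.2,"dz":-2.5,"hand":1},{"ax":0,"ay":0,"az":0,"dx":0,"dy":-5.2,"dz":-1.5,"hand":1},{"ax":0,"ay":0,"az":0,"dx":0,"dy":-5.2,"dz":-0.9,"hand":1},{"ax":0,"ay":0,"az":0,"dx":0,"dy":-5.2,"dz":-0.9,"hand":1}])

```text
clock: 8.35
eef_pos: [525.5, 190.6, -11.0]
tool_rot: [3.139, -0.002, -2.07]
force: [-0.0, -0.4, -0.6]
width: -0.0
gripper_force: 0.0
```

```bash
python3 g.py timer -10
python3 - <<'E'
from cell import *
import cv2
g=get_image("wrist");cv2.imwrite("pics/w6.png",cv2.resize(g["pixels"][150:304,156:356,::-1],(800,600),interpolation=cv2.INTER_CUBIC))
E
```

```text
8.35 [525.5 190.6 -11. ] [ 3.139e+00 -2.000e-03 -2.070e+00] [-0.04 -0.42 -0.58] -0.04472559635934203 [-0.   -0.02  0.   -0.01  0.    0.01  0.  ]
(array([-0.3 , -0.25, -0.1 ]), array([ 0.003, -0.002,  0.002]))
```

View pics/w6.png

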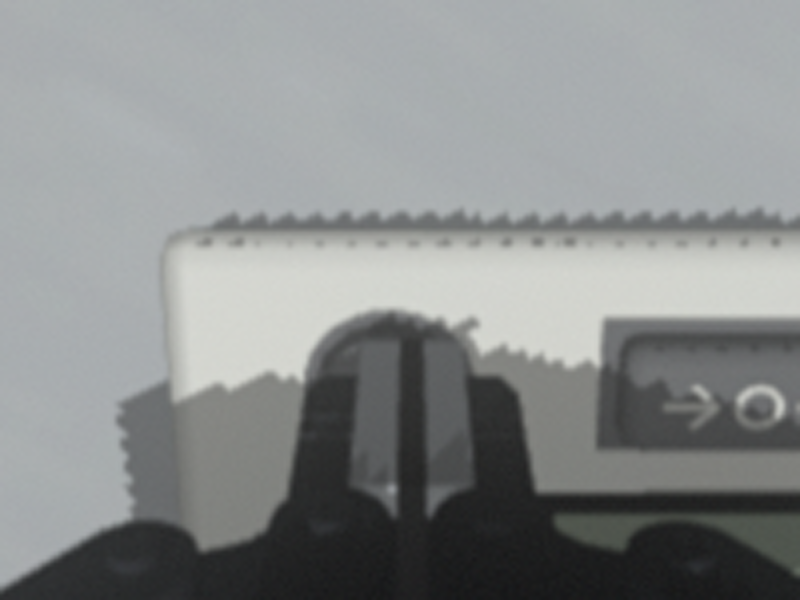

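The tips (411,340) are over the timer key, about 2.5 mm to the right of its centre (391), and well clear of the tare key. I'll correct that and press.

Call:
send_rows(series=[{"ax":0,"ay":0,"az":0,"dx":0,"dy":-0.25,"dz":0,"hand":1},{"ax":0,"ay":0,"az":0,"dx":0,"dy":-0.25,"dz":0.2,"hand":1},{"ax":0,"ay":0,"az":0,"dx":0,"dy":-0.25,"dz":0.4,"hand":1},{"ax":0,"ay":0,"az":0,"dx":0,"dy":-0.25,"dz":0.5,"hand":1},{"ax":0,"ay":0,"az":0,"dx":0,"dy":-0.25,"dz":0.5,"hand":1}])

```text
clock: 8.9
eef_pos: [530.2, 189.1, -14.3]
tool_rot: [-3.141, 0.0, -2.072]
force: [-0.1, 0.9, 2.4]
width: -0.1
gripper_force: 0.6
```

Call:
send_rows(series=[{"ax":0,"ay":0,"az":0,"dx":0,"dy":0,"dz":0.1,"hand":1},{"ax":0,"ay":0,"az":0,"dx":0,"dy":0,"dz":0.1,"hand":1}])

```text
clock: 9.1
eef_pos: [530.2, 189.1, -15.3]
tool_rot: [-3.141, 0.0, -2.072]
force: [0.2, 0.9, 2.3]
width: 0.1
gripper_force: 0.9
```

Call:
send_rows(series=[{"ax":0,"ay":0,"az":0,"dx":0,"dy":0,"dz":0.15,"hand":1},{"ax":0,"ay":0,"az":0,"dx":0,"dy":0,"dz":0.2,"hand":1}])

```text
clock: 9.3
eef_pos: [530.3, 189.1, -17.3]
tool_rot: [-3.141, 0.0, -2.072]
force: [-0.1, -0.0, 5.1]
width: -0.5
gripper_force: 2.6
```

Call:
send_rows(series=[{"ax":0,"ay":0,"az":0,"dx":0,"dy":0,"dz":0.08,"hand":1},{"ax":0,"ay":0,"az":0,"dx":0,"dy":0,"dz":0.08,"hand":1}])

```text
clock: 9.5
eef_pos: [530.3, 189.1, -17.4]
tool_rot: [-3.141, 0.0, -2.072]
force: [-1.1, -0.1, 8.8]
width: 0.2
gripper_force: 4.3
```

The timer key is on its stop at 8.8 N. Now I'll withdraw straight up.

Call:
send_rows(series=[{"ax":0,"ay":0,"az":0,"dx":0,"dy":0,"dz":-1,"hand":1},{"ax":0,"ay":0,"az":0,"dx":0,"dy":0,"dz":-4,"hand":1},{"ax":0,"ay":0,"az":0,"dx":0,"dy":0,"dz":-8,"hand":1},{"ax":0,"ay":0,"az":0,"dx":0,"dy":0,"dz":-12,"hand":1},{"ax":0,"ay":0,"az":0,"dx":0,"dy":0,"dz":-16,"hand":1},{"ax":0,"ay":0,"az":0,"dx":0,"dy":0,"dz":-20,"hand":1},{"ax":0,"ay":0,"az":0,"dx":0,"dy":0,"dz":-20,"hand":1},{"ax":0,"ay":0,"az":0,"dx":0,"dy":0,"dz":-20,"hand":1},{"ax":0,"ay":0,"az":0,"dx":0,"dy":0,"dz":-20,"hand":1}])

```text
clock: 10.4
eef_pos: [528.9, 188.5, 180.8]
tool_rot: [3.14, -0.002, -2.072]
force: [-0.1, -0.2, 0.5]
width: 0.0
gripper_force: 0.0
```

```bash
python3 -c "
from cell import *
s=read_state();print(s['eef_pos'],s['force'],s['qd'].round(3));print(finish_job())"
```

```text
[528.88996127 188.49096674 180.77603956] [-0.11432639 -0.24081581  0.54234128] [-0.002  0.017  0.001  0.006  0.001 -0.001 -0.001]
the job is handed in; nothing more can be done
None
```

I pressed the tare key to its stop (about 12 N) and released it, then did the same with the timer key (about 9 N), drew the hand up clear and handed the job in at about 10.4 s; no verdict was returned, and I took no picture after the timer press to check the keys, mug or bystanders.

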